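# Return the reagent jars to their drip trays

## Task

Put the four straight-sided screw-cap jars back in the round steel drip trays, each in the tray of its own size: the smallest jar in the smallest tray, the next in the next, up to the largest jar in the largest tray, every one standing flat on the tray's floor. Carry the jars upright and set them down gently, without dropping them. Leave the conical flask and the amber bottle standing where they are.

Things in the scene. Friction and masses are not known exactly. Their poses are not given: they have to be found in the camera images.
- jar_a_c (a point): The smallest of the four loose straight-sided screw-cap jars: an upright cylinder of white plastic with a blue cap, 26 mm in diameter (cap and body alike) and 50 mm tall, under 0.3 kg. The point is its centre, half-way up (25 mm above its underside); z is its axis, up.
- jar_b_c (a point): The second smallest of the four loose straight-sided screw-cap jars: an upright cylinder of white plastic with a blue cap, 38 mm in diameter (cap and body alike) and 56 mm tall, under 0.3 kg. The point is its centre, half-way up (28 mm above its underside); z is its axis, up.
- jar_c_c (a point): The second largest of the four loose straight-sided screw-cap jars: an upright cylinder of white plastic with a blue cap, 50 mm in diameter (cap and body alike) and 62 mm tall, under 0.3 kg. The point is its centre, half-way up (31 mm above its underside); z is its axis, up.
- jar_d_c (a point): The largest of the four loose straight-sided screw-cap jars: an upright cylinder of white plastic with a blue cap, 62 mm in diameter (cap and body alike) and 70 mm tall, under 0.3 kg. The point is its centre, half-way up (35 mm above its underside); z is its axis, up.
- tray_a: The smallest of the four round steel drip trays, fixed to the bench: inside diameter 46 mm, outside 52 mm, rim 10 mm high and 3 mm thick, floor 3 mm thick. It belongs to the smallest jar (26 mm). Origin: centre of its underside, on the bench; a jar stands on the floor 3 mm above it.
- tray_b: The second smallest of the four round steel drip trays, fixed to the bench: inside diameter 58 mm, outside 64 mm, rim 10 mm high and 3 mm thick, floor 3 mm thick. It belongs to the second smallest jar (38 mm). Origin: centre of its underside, on the bench; a jar stands on the floor 3 mm above it.
- tray_c: The second largest of the four round steel drip trays, fixed to the bench: inside diameter 70 mm, outside 76 mm, rim 10 mm high and 3 mm thick, floor 3 mm thick. It belongs to the second largest jar (50 mm). Origin: centre of its underside, on the bench; a jar stands on the floor 3 mm above it.
- tray_d: The largest of the four round steel drip trays, fixed to the bench: inside diameter 82 mm, outside 88 mm, rim 10 mm high and 3 mm thick, floor 3 mm thick. It belongs to the largest jar (62 mm). Origin: centre of its underside, on the bench; a jar stands on the floor 3 mm above it.
- flask_c (a point): A loose stoppered conical flask of clear glass, standing among the jars and trays: base 64 mm wide, narrow neck with a dark rubber stopper, 74 mm tall. To be left standing where it is. The point is half-way up its axis.
- bottle_c (a point): A loose amber glass bottle with a black cap, standing at the robot's right-hand side of the work: 70 mm in diameter, 150 mm tall. To be left standing where it is. The point is half-way up its axis.
There are look-alikes about, which are no part of the job. What is shaped like the part that bears jar_a_c but black or purple is not meant.

How it is judged:
By the outcome, as a careful person would: the job done as asked, in the order asked, and still so for the second after the job is handed in, with the robot touching nothing.
It also fails if it takes over 96 s, if anything falls off the work surface, if the arm or the gripper's body presses on something with over 40 N, if the wrist force passes 120 N, or if a joint passes its speed limit or range.

## Robot

A 6-joint arm with a two-finger parallel gripper is mounted at the origin on the work surface. World frame = base frame: x ahead of the robot, y to its left, z up, the work surface at z = 0. Lengths are in mm, angles in rad, forces in N, time in s.
With the tool pointing down it reaches from about 275 to 750 mm from the base axis. Payload 10.2 kg.
Tool frame: the origin (TCP) lies on the centre line of the jaws, within the pads' length; the fingertips stand 17 mm ahead of it and the grasp point (between the pads) lies 2 mm behind it; z points along the fingers, y is the line along which they close (so a half turn about z gives the same grasp; the last joint's range is limited). The gripper opens to 85 mm and grips with 20 to 120 N. Pads are 22 mm wide; open, the fingers measure 114 mm over their backs; the gripper's body (76 mm by 85 mm) begins 54 mm behind the grasp point. The pads swing forward as they close: fully open they stand 13 mm farther back than shut.
Start: joints at [0.895, 0.313, 1.498, -0, 1.331, -0.223], TCP at [229.693, 472.094, 248.294] pointing down, gripper open.
Joint ranges: [-2.94, 2.94], [-0.97, 2.17], [0.19, 2.56], [-1.23, 4.37], [0.02, 3.11], [-2.88, 2.88]. Speed limits (rad/s): [2.39, 2.39, 3.01, 3.14, 3.14, 3.14].

## Interface

Orientations are given as a unit quaternion [w, x, y, z].
In Python, from rig import ctrl gives the robot as it stands. The module is installed in compiled form; this text tells all that it offers.
- The arm moves only by the shell command python3 -m jog 'ROWS' [FORCE]. ROWS is JSON, a list of rows, each an object with "delta_pos": the shift along the world's x, y, z in mm, a list of three; "angular": the turn, a rotation vector about the world's x, y, z in rad, a list of three; "fingers": the opening, from 0 (shut) to 1 (fully open). In form: [{"delta_pos": [tx, ty, tz], "angular": [rx, ry, rz], "fingers": fingers}, ...]. A call has 1 to 10 rows; each row is the pose to reach, as a shift and turn from the pose commanded when the call began; what a row does not reach only later rows make up. A row lasts 1/8 s, in which the tool goes at most 62.5 mm and 10.7 degrees, less where a joint would pass 70% of its speed; a pose out of reach is approached as far as the arm can. A call with a gripper value outside its range is refused whole. The fingers move at their own pace and stop on an object; FORCE is the grip in N (left out, the last holds). Time passes only in rows, so rows that repeat a pose let the fingers close. It gives the time, the measured TCP pose, the force, the opening and the grip force at its end, in the units of the state.
- ctrl.sense(): the state, without advancing time (a new reading comes with each control period).
- ctrl.capture(name): name is "scene" or "top" or "wrist"; returns a dict with "pixels" (400x640x3 uint8, blue, green, red), "fx", "fy", "cx", "cy" (pixels), "R" (3x3) and "t" (3): a world point X has camera coordinates R X + t. Camera axes: x right, y down, z forward; pixel columns grow to the right and rows downward; lengths in mm; the calibration is good to about 2 mm. A picture is of the moment at which its call begins. There is no depth.
- ctrl.finish_job(): hands the job in; it is judged then, once.
The state is a dict: "time_s": time; "joints": joint angles; "dq": joint speeds; "tau": joint torques, N m; "eef_pos": TCP position; "ee_rot": TCP orientation; "force": force on the tool from outside, world axes, zero at the start; "wrist_torque": the same for the moment, N m; "grip_width": opening from 0.0 (shut) to 1.0 (fully open); "grip_force": force on a finger pad.
Only numpy, scipy, OpenCV 4.12 (cv2) and the standard library are available. Lean on these libraries where they do the work, as an engineer would, in place of code of your own. Each camera call takes 0.05 s, during which the arm holds its last target. There are 200 camera calls.

## Working session

There is one attempt and no reset: what is moved stays moved. The work goes in short steps, Python scripts to look and compute and a shell command to move; the robot and the scene stay as the last step left them, time stands still between calls to the robot, and variables do not carry over. Pictures are saved under pics/ and viewed, at most 14 in all, crops included, and the job is handed in when it is done.

```bash
mkdir -p pics; cat > h.py <<'E'
from rig import ctrl
import numpy as np, cv2
def cap(n,f=None):
    c=ctrl.capture(n)
    if f: cv2.imwrite('pics/'+f,c['pixels'])
    return c
def ray(c,u,v,z):
    R=np.array(c['R']);t=np.array(c['t']);o=-R.T@t
    d=R.T@np.array([(u-c['cx'])/c['fx'],(v-c['cy'])/c['fy'],1])
    return (o+d*(z-o[2])/d[2])
def proj(c,X):
    p=np.array(c['R'])@np.array(X)+np.array(c['t']);return c['fx']*p[0]/p[2]+c['cx'],c['fy']*p[1]/p[2]+c['cy']
E
python3 - <<'E'
from h import *
for n in('top','scene'):
    c=cap(n,n+'0.png');print(n,-np.array(c['R']).T@c['t'],c['fx'],np.round(c['R'],3).tolist())
print(ctrl.sense())
E
```

```text
top [ 371.99555613 -137.71583347 1087.36758471] 432.3733255901494 [[-0.018, -1.0, -0.005], [-0.979, 0.018, -0.203], [0.203, 0.001, -0.979]]
scene [1159.97544347 -625.3053498   620.2009787 ] 386.05918366060644 [[0.661, 0.75, -0.022], [0.421, -0.395, -0.817], [-0.621, 0.531, -0.577]]
{'time_s': 0.1, 'joints': array([ 8.94610758e-01,  3.13395619e-01,  1.49838602e+00, -3.28690665e-05,
        1.33097104e+00, -2.23410799e-01]), 'dq': array([-0.00030436, -0.00188417, -0.00187984,  0.00118536, -0.00074448,
       -0.00059273]), 'tau': array([ 4.06165025e-03, -4.12901008e+01, -2.60141051e+01, -9.33988349e-05,
        3.04669498e-03,  2.47506813e-05]), 'eef_pos': array([229.5531754 , 471.91652309, 247.78210409]), 'ee_rot': array([-2.37805781e-04,  2.24454710e-01,  9.74484349e-01, -5.29261438e-04]), 'force': array([0.02757982, 0.0604755 , 0.16053487]), 'wrist_torque': array([ 0.03176344,  0.02297192, -0.01429957]), 'grip_force': 0.0, 'grip_width': 0.9998916243160868}
```

View pics/top0.png

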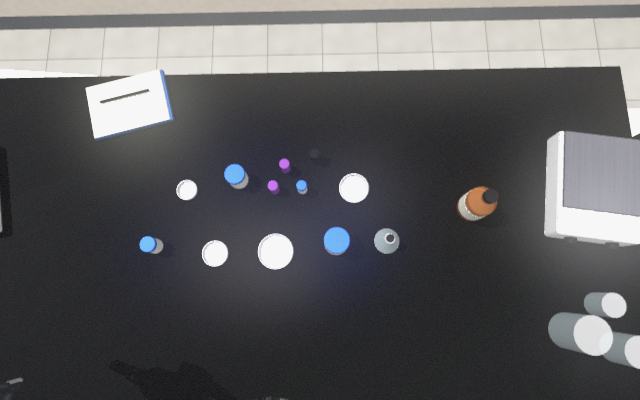

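View pics/scene0.png

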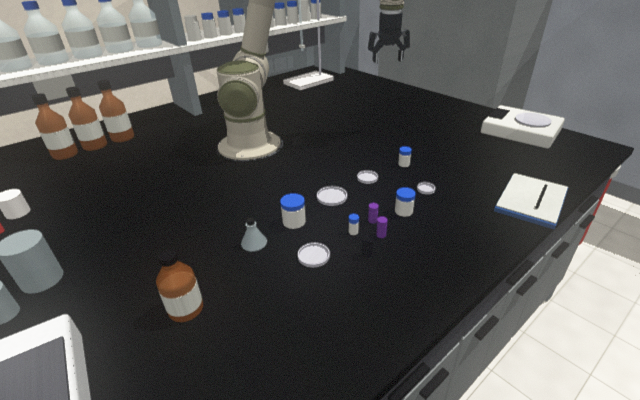

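The top view shows blue caps at about (151,244), (235,174), (302,186) and (337,241). Trays are at (187,189), (215,253), (276,251) and (354,188). Purple and black look-alikes stand around the smallest jar at (284,165), (273,187) and (314,154). The flask is at (387,240) and the bottle at (478,203). Next I measure them.

```bash
python3 - <<'E'
from h import *
c=cap('top');im=c['pixels'];hsv=cv2.cvtColor(im,cv2.COLOR_BGR2HSV)
def comps(m,amin=15):
    n,l,s,ce=cv2.connectedComponentsWithStats(m.astype(np.uint8))
    return [(l==i) for i in range(1,n) if s[i,4]>=amin]
roi=np.zeros(im.shape[:2],bool);roi[140:280,120:450]=1
b=(hsv[...,0]>95)&(hsv[...,0]<120)&(hsv[...,1]>120)&(hsv[...,2]>80)&roi
def circ(mask,z):
    k,_=cv2.findContours(mask.astype(np.uint8),cv2.RETR_EXTERNAL,cv2.CHAIN_APPROX_NONE)
    p=np.array([ray(c,u,v,z)[:2] for u,v in k[0][:,0]],np.float32)
    ctr,r=cv2.minEnclosingCircle(p);return ctr,2*r,mask.sum()
for m in comps(b):
    v,u=np.nonzero(m);print('blue',u.mean().round(1),v.mean().round(1),[ [np.round(x,1) for x in circ(m,z)] for z in (50,56,62,70)])
w=(hsv[...,1]<60)&(hsv[...,2]>130)&roi
for m in comps(w,150):
    v,u=np.nonzero(m);print('white',u.mean().round(1),v.mean().round(1),[np.round(x,1) for x in circ(m,10)])
p=(hsv[...,0]>130)&(hsv[...,0]<165)&(hsv[...,1]>100)&roi&(hsv[...,2]>80)
for m in comps(p): v,u=np.nonzero(m);print('purple',u.mean(),v.mean(),ray(c,u.mean(),v.mean(),40).round(0),m.sum())
print('black',ray(c,314,153,45).round(0),'flask',ray(c,390,238,74).round(0), 'bottle',ray(c,490,196,150).round(0))
s=cap('scene');
for im_,n in((im[130:290,120:440],'t1.png'),):
    cv2.imwrite('pics/'+n,np.clip(cv2.resize(im_,None,fx=2.5,fy=2.5,interpolation=2).astype(float)*1.6,0,255))
E
```

```text
blue 234.0 173.3 [[array([654.4,  87.7]), np.float64(53.6), np.int64(349)], [array([652.7,  86.4]), np.float64(53.3), np.int64(349)], [array([651.1,  85.1]), np.float64(53.0), np.int64(349)], [array([648.9,  83.3]), np.float64(52.6), np.int64(349)]]
blue 301.0 184.7 [[array([622.4, -78.4]), np.float64(27.8), np.int64(99)], [array([620.9, -78.8]), np.float64(27.7), np.int64(99)], [array([619.5, -79.1]), np.float64(27.5), np.int64(99)], [array([617.5, -79.6]), np.float64(27.3), np.int64(99)]]
blue 336.6 239.5 [[array([ 485.4, -163.1]), np.float64(65.1), np.int64(566)], [array([ 484.7, -162.9]), np.float64(64.7), np.int64(566)], [array([ 484.1, -162.8]), np.float64(64.4), np.int64(566)], [array([ 483.2, -162.6]), np.float64(63.8), np.int64(566)]]
blue 147.3 243.8 [[array([484. , 291.6]), np.float64(42.4), np.int64(235)], [array([483.3, 289.1]), np.float64(42.2), np.int64(235)], [array([482.7, 286.6]), np.float64(41.9), np.int64(235)], [array([481.8, 283.3]), np.float64(41.6), np.int64(235)]]
white 353.5 187.5 [array([ 621.9, -210.5]), np.float64(78.4), np.int64(720)]
white 186.2 189.4 [array([625. , 217.7]), np.float64(55.6), np.int64(352)]
white 385.7 240.8 [array([ 484.9, -287.1]), np.float64(63.5), np.int64(453)]
white 275.1 251.0 [array([464.6, -10.5]), np.float64(90.9), np.int64(1041)]
white 214.4 252.9 [array([461.8, 140.1]), np.float64(66.9), np.int64(565)]
purple 284.45985401459853 165.07299270072994 [676. -37.  40.] 137
purple 273.00763358778624 186.4351145038168 [621.  -8.  40.] 131
black [ 705. -111.   45.] flask [ 484. -288.   74.] bottle [ 564. -502.  150.][ WARN:0@0.729] global loadsave.cpp:1063 imwrite_ Unsupported depth image for selected encoder is fallbacked to CV_8U.
```

View pics/t1.png

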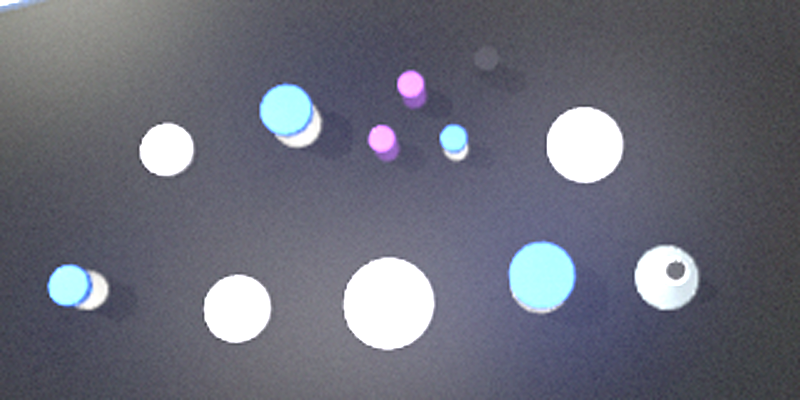

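Jar cap diameters and tray diameters agree with the sizes given. The start yaw closes roughly along y, and no neighbour is in the way there, so I'll keep that yaw. First move is to above jar a.

```bash
python3 -m jog '[{"delta_pos":[40,-56,0],"angular":[0,0,0],"fingers":0.6},{"delta_pos":[80,-112,-10],"angular":[0,0,0],"fingers":0.6},{"delta_pos":[120,-168,-20],"angular":[0,0,0],"fingers":0.6},{"delta_pos":[160,-224,-30],"angular":[0,0,0],"fingers":0.6},{"delta_pos":[200,-280,-40],"angular":[0,0,0],"fingers":0.6},{"delta_pos":[240,-336,-50],"angular":[0,0,0],"fingers":0.6},{"delta_pos":[280,-392,-60],"angular":[0,0,0],"fingers":0.6},{"delta_pos":[320,-448,-70],"angular":[0,0,0],"fingers":0.6},{"delta_pos":[360,-504,-80],"angular":[0,0,0],"fingers":0.6},{"delta_pos":[392,-550,-90],"angular":[0,0,0],"fingers":0.6}]'
python3 -m jog '[{"delta_pos":[0,0,0],"angular":[0,0,0],"fingers":0.6},{"delta_pos":[0,0,0],"angular":[0,0,0],"fingers":0.6},{"delta_pos":[0,0,0],"angular":[0,0,0],"fingers":0.6}]'
python3 - <<'E'
from h import *
c=cap('wrist','w1.png');print(-np.array(c['R']).T@c['t'],c['fx'],np.round(c['R'],2).tolist());s=ctrl.sense();print(s['joints'],s['grip_width'],proj(c,[622,-78,50]))
E
```

```text
time_s: 1.45
eef_pos: [590.2, -33.8, 167.0]
ee_rot: [0.0, 0.225, 0.974, 0.0]
force: [-0.3, 0.3, -0.5]
grip_width: 0.603
grip_force: 0.0
time_s: 1.82
eef_pos: [588.9, -30.8, 167.8]
ee_rot: [0.0, 0.224, 0.975, 0.0]
force: [-0.4, 0.2, 0.1]
grip_width: 0.599
grip_force: 0.0
[ 5.21636289e+02 -9.61871614e-02  2.93725982e+02] 306.19322720308764 [[0.44, 0.9, -0.0], [0.86, -0.42, 0.29], [0.26, -0.13, -0.96]]
[-2.50835134e-01  5.23058443e-01  1.40448641e+00  4.04514503e-05
  1.21354148e+00 -1.37032339e+00] 0.5982841027738849 (np.float64(288.80277671125054), np.float64(256.1266108343235))
```

View pics/w1.png

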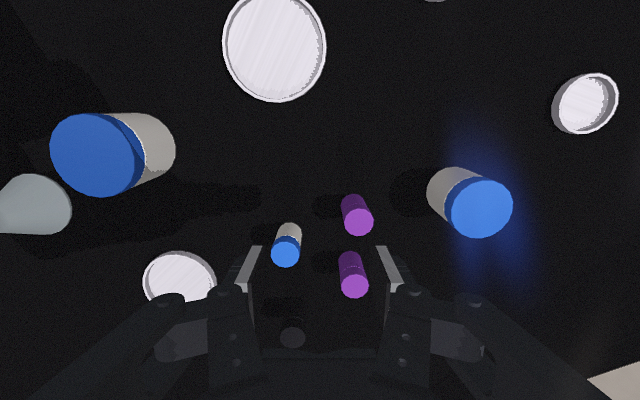

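The wrist view shows jar a's cap at (286,252) between two purple look-alikes, at (357,220) and (354,285), and the fingers. Jars c and d and trays c, d and a are also visible. I'll refine all of them by taking the far edge of each cap minus its radius.

```bash
cat >> h.py <<'E'
JAR={'a':(26,50,(622,-78)),'b':(38,56,(482,288)),'c':(50,62,(651,85)),'d':(62,70,(483,-162))}
TR={'a':(52,(625,218)),'b':(64,(462,140)),'c':(76,(622,-210)),'d':(88,(465,-10))}
def comps(m,amin):
    n,l,s,ce=cv2.connectedComponentsWithStats(m.astype(np.uint8))
    out=[]
    for i in range(1,n):
        if s[i,4]>=amin and s[i,0]>0 and s[i,1]>0 and s[i,0]+s[i,2]<640 and s[i,1]+s[i,3]<400:
            k,_=cv2.findContours((l==i).astype(np.uint8),cv2.RETR_EXTERNAL,cv2.CHAIN_APPROX_NONE);out.append(max(k,key=len)[:,0])
    return out
def meas(c,lift=0):
    hsv=cv2.cvtColor(c['pixels'],cv2.COLOR_BGR2HSV);o=-np.array(c['R']).T@c['t']
    b=(hsv[...,0]>95)&(hsv[...,0]<120)&(hsv[...,1]>120)&(hsv[...,2]>70)
    w=(hsv[...,1]<60)&(hsv[...,2]>100)
    for k in comps(b,40):
        for n,(D,H,g) in JAR.items():
            P=np.array([ray(c,u,v,H)[:2] for u,v in k])
            d=P.mean(0)-o[:2];d/=np.linalg.norm(d);e=np.array([-d[1],d[0]])
            x=P@d;y=P@e;ctr=d*(x.max()-D/2)+e*(y.max()+y.min())/2
            if np.linalg.norm(ctr-g)<30: print('jar',n,ctr.round(1),'width',np.ptp(y).round(1),D)
    for k in comps(w,150):
        P=np.array([ray(c,u,v,10)[:2] for u,v in k],np.float32);ctr,r=cv2.minEnclosingCircle(P)
        for n,(D,g) in TR.items():
            if np.linalg.norm(np.array(ctr)-g)<30: print('tray',n,np.round(ctr,1),'diam',round(2*r,1),D)
E
python3 - <<'E'
from h import *
for n in('wrist','top'): print(n);meas(cap(n))
E
```

```text
wrist
jar d [ 479.8 -163.7] width 61.2 62
jar c [676.6  97. ] width 83.4 50
jar a [618.5 -80.2] width 25.6 26
tray a [620.8 212.7] diam 57.8 52
tray c [ 617.2 -209.8] diam 80.8 76
top
jar c [630.2  71.5] width 27.5 50
jar a [622.6 -81.8] width 19.2 26
jar d [ 482.7 -162.5] width 61.4 62
jar b [482.7 290.3] width 38.6 38
tray c [ 622.3 -210. ] diam 78.7 76
```

```bash
python3 -m jog '[{"delta_pos":[31,-49,-30],"angular":[0,0,0],"fingers":0.6},{"delta_pos":[31,-49,-60],"angular":[0,0,0],"fingers":0.6},{"delta_pos":[31,-49,-60],"angular":[0,0,0],"fingers":0.6},{"delta_pos":[31,-49,-90],"angular":[0,0,0],"fingers":0.6},{"delta_pos":[31,-49,-120],"angular":[0,0,0],"fingers":0.6},{"delta_pos":[31,-49,-134],"angular":[0,0,0],"fingers":0.6},{"delta_pos":[31,-49,-134],"angular":[0,0,0],"fingers":0.6},{"delta_pos":[31,-49,-134],"angular":[0,0,0],"fingers":0.6}]' 30
python3 - <<'E'
from h import *
cap('wrist','w2.png')
E
```

```text
time_s: 2.98
eef_pos: [621.1, -81.0, 35.0]
ee_rot: [0.001, 0.224, 0.975, -0.0]
force: [0.1, 0.2, -0.2]
grip_width: 0.599
grip_force: 0.0
```

View pics/w2.png

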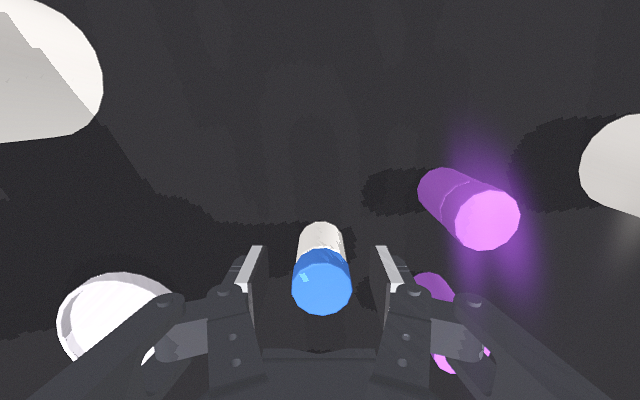

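The jar's cap is at (322,282), centred between the pads and clear of the purple look-alikes. I'll close and lift.

```bash
python3 -m jog '[{"delta_pos":[0,0,0],"angular":[0,0,0],"fingers":0.2},{"delta_pos":[0,0,0],"angular":[0,0,0],"fingers":0.1},{"delta_pos":[0,0,0],"angular":[0,0,0],"fingers":0.1},{"delta_pos":[0,0,0],"angular":[0,0,0],"fingers":0.1},{"delta_pos":[0,0,0],"angular":[0,0,0],"fingers":0.1},{"delta_pos":[0,0,0],"angular":[0,0,0],"fingers":0.1}]' 30
python3 -m jog '[{"delta_pos":[0,0,15],"angular":[0,0,0],"fingers":0.1},{"delta_pos":[0,0,40],"angular":[0,0,0],"fingers":0.1},{"delta_pos":[0,0,70],"angular":[0,0,0],"fingers":0.1},{"delta_pos":[0,0,95],"angular":[0,0,0],"fingers":0.1},{"delta_pos":[0,0,100],"angular":[0,0,0],"fingers":0.1}]'
python3 - <<'E'
from h import *
cap('wrist','w3.png')
E
```

```text
time_s: 3.78
eef_pos: [620.6, -81.0, 34.1]
ee_rot: [0.001, 0.224, 0.974, -0.0]
force: [-0.7, 0.7, 5.0]
grip_width: 0.292
grip_force: 29.4
time_s: 4.4
eef_pos: [620.9, -81.1, 135.5]
ee_rot: [0.002, 0.224, 0.974, -0.0]
force: [-0.0, -0.6, -1.0]
grip_width: 0.297
grip_force: 29.5
```

View pics/w3.png

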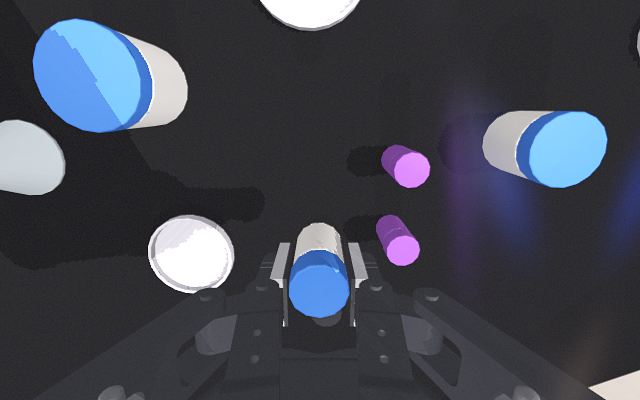

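Jar a is held upright, cap at (319,283). I'll check its offset from the TCP, since that carries into the placing.

```bash
python3 - <<'E'
from h import *
c=cap('wrist');p=ctrl.sense()['eef_pos'];print(p,ray(c,319.5,284,151)-p)
JAR['a']=(26,151,tuple(p[:2]));meas(c)
E
```

```text
[620.20013466 -80.92943111 133.51131832] [-5.13928445  1.06687523 17.48868168]
jar d [ 480.  -163.6] width 61.6 62
jar c [647.7  82.7] width 49.9 50
jar a [617.6 -81.3] width 24.8 26
tray c [ 618.2 -210.1] diam 80.8 76
```

```bash
python3 -m jog '[{"delta_pos":[1,30,0],"angular":[0,0,0],"fingers":0.1},{"delta_pos":[1,75,0],"angular":[0,0,0],"fingers":0.1},{"delta_pos":[2,120,0],"angular":[0,0,0],"fingers":0.1},{"delta_pos":[3,165,0],"angular":[0,0,0],"fingers":0.1},{"delta_pos":[4,210,0],"angular":[0,0,0],"fingers":0.1},{"delta_pos":[4,250,0],"angular":[0,0,0],"fingers":0.1},{"delta_pos":[5,280,0],"angular":[0,0,0],"fingers":0.1},{"delta_pos":[5,297,0],"angular":[0,0,0],"fingers":0.1},{"delta_pos":[5,297,0],"angular":[0,0,0],"fingers":0.1},{"delta_pos":[5,297,-40],"angular":[0,0,0],"fingers":0.1}]'
python3 - <<'E'
from h import *
c=cap('wrist','w4.png');meas(c);meas(cap('top'));p=ctrl.sense()['eef_pos'];print(p,ctrl.sense()['joints'])
E
```

```text
time_s: 5.75
eef_pos: [627.0, 215.2, 95.5]
ee_rot: [0.003, 0.225, 0.974, 0.001]
force: [0.6, -0.3, -0.7]
grip_width: 0.295
grip_force: 29.6
jar c [626.3  89.5] width 14.9 50
tray a [631.8 211.1] diam 76.4 52
jar c [651.9  86.1] width 50.9 50
jar d [ 483.6 -162.5] width 63.7 62
tray c [ 622.  -210.4] diam 78.5 76
tray a [624.3 218. ] diam 54.8 52
tray d [464.7 -10.4] diam 90.6 88
tray b [461.8 140.1] diam 66.9 64
[623.31634934 214.35017846  89.12215733] [ 1.53962811e-01  7.56220542e-01  1.22154663e+00 -3.37823941e-04
  1.17198603e+00 -9.62587164e-01]
```

View pics/w4.png

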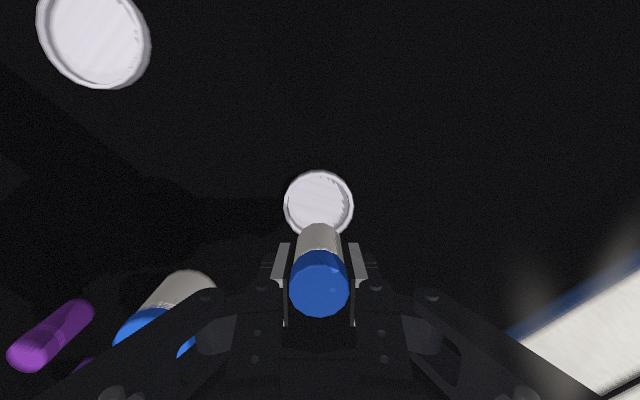

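The tray's near rim is at (319,170) and its sides are at u 284 and 354. The jar's cap is centred on the same line.

```bash
python3 - <<'E'
from h import *
c=cap('wrist');p=ctrl.sense()['eef_pos']
d=np.array(c['R'])[1];d=d[:2]/np.linalg.norm(d[:2])  # image up->down dir on the plane is -v? check
print('dir',d,'near',ray(c,319,170,10)[:2],'l',ray(c,284,204,10)[:2],'r',ray(c,354,204,10)[:2])
a=ray(c,319,170,10)[:2];q=ray(c,319,204,10)[:2];u=(q-a)/np.linalg.norm(q-a);ctr=a+26*u
jar=ray(c,319.5,284,p[2]+17.5)[:2]
print('tray',ctr,'jar',jar,'tcp',p, 'shift',ctr-jar)
E
```

```text
dir [ 0.89919916 -0.43753956] near [591.50969413 227.76631352] l [602.46380882 195.06363432] r [623.96097069 239.24862248]
tray [614.87513278 216.36209164] jar [615.84142953 216.559237  ] tcp [624.43926385 214.69467257  91.71854873] shift [-0.96629675 -0.19714536]
```

```bash
python3 -m jog '[{"delta_pos":[2,2,0],"angular":[0,0,0],"fingers":0.1},{"delta_pos":[2,2,-15],"angular":[0,0,0],"fingers":0.1},{"delta_pos":[2,2,-30],"angular":[0,0,0],"fingers":0.1},{"delta_pos":[2,2,-42],"angular":[0,0,0],"fingers":0.1},{"delta_pos":[2,2,-46],"angular":[0,0,0],"fingers":0.1},{"delta_pos":[2,2,-48],"angular":[0,0,0],"fingers":0.1},{"delta_pos":[2,2,-48],"angular":[0,0,0],"fingers":0.1},{"delta_pos":[2,2,-48],"angular":[0,0,0],"fingers":0.1}]'
python3 - <<'E'
from h import *
s=ctrl.sense();print(s['eef_pos'],s['force'])
E
```

```text
time_s: 6.9
eef_pos: [627.5, 218.1, 45.8]
ee_rot: [0.0, 0.224, 0.974, 0.0]
force: [0.4, 0.4, 0.4]
grip_width: 0.293
grip_force: 29.6
[627.46692352 218.11744566  45.78616718] [0.40094877 0.44466744 0.37025013]
```

```bash
python3 -m jog '[{"delta_pos":[0,0,-3],"angular":[0,0,0],"fingers":0.1},{"delta_pos":[0,0,-5],"angular":[0,0,0],"fingers":0.1},{"delta_pos":[0,0,-6],"angular":[0,0,0],"fingers":0.1},{"delta_pos":[0,0,-7],"angular":[0,0,0],"fingers":0.1},{"delta_pos":[0,0,-7],"angular":[0,0,0],"fingers":0.1}]'
python3 -m jog '[{"delta_pos":[0,0,-1],"angular":[0,0,0],"fingers":0.1},{"delta_pos":[0,0,-1],"angular":[0,0,0],"fingers":0.1},{"delta_pos":[0,0,-1],"angular":[0,0,0],"fingers":0.1}]'
```

```text
time_s: 7.52
eef_pos: [627.2, 218.1, 38.3]
ee_rot: [-0.0, 0.224, 0.974, -0.0]
force: [-0.4, 0.0, -0.5]
grip_width: 0.296
grip_force: 29.6
time_s: 7.9
eef_pos: [627.3, 218.1, 37.4]
ee_rot: [0.0, 0.224, 0.974, 0.0]
force: [0.7, 0.0, -0.9]
grip_width: 0.293
grip_force: 29.6
```

```bash
python3 -m jog '[{"delta_pos":[0,0,-1],"angular":[0,0,0],"fingers":0.1},{"delta_pos":[0,0,-1],"angular":[0,0,0],"fingers":0.1},{"delta_pos":[0,0,-1],"angular":[0,0,0],"fingers":0.1}]'
python3 -m jog '[{"delta_pos":[0,0,-1],"angular":[0,0,0],"fingers":0.1},{"delta_pos":[0,0,-1],"angular":[0,0,0],"fingers":0.1},{"delta_pos":[0,0,-1],"angular":[0,0,0],"fingers":0.1}]'
```

```text
time_s: 8.28
eef_pos: [627.4, 218.1, 37.2]
ee_rot: [0.0, 0.224, 0.974, 0.0]
force: [-1.8, -0.2, 5.2]
grip_width: 0.297
grip_force: 30.2
time_s: 8.65
eef_pos: [627.5, 218.1, 37.1]
ee_rot: [0.0, 0.224, 0.975, 0.0]
force: [-5.5, -2.2, 12.1]
grip_width: 0.296
grip_force: 30.8
```

Contact: the jar is standing on the floor at the expected height. I'll release gently and rise.

```bash
python3 -m jog '[{"delta_pos":[0,0,1.5],"angular":[0,0,0],"fingers":0.25},{"delta_pos":[0,0,1.5],"angular":[0,0,0],"fingers":0.3},{"delta_pos":[0,0,1.5],"angular":[0,0,0],"fingers":0.34},{"delta_pos":[0,0,1.5],"angular":[0,0,0],"fingers":0.4},{"delta_pos":[0,0,1.5],"angular":[0,0,0],"fingers":0.5},{"delta_pos":[0,0,1.5],"angular":[0,0,0],"fingers":0.5},{"delta_pos":[0,0,20],"angular":[0,0,0],"fingers":0.5},{"delta_pos":[0,0,60],"angular":[0,0,0],"fingers":0.7},{"delta_pos":[-10,10,110],"angular":[0,0,0],"fingers":0.8},{"delta_pos":[-50,30,110],"angular":[0,0,0],"fingers":0.8}]'
python3 -m jog '[{"delta_pos":[-40,17,0],"angular":[0,0,0],"fingers":0.8},{"delta_pos":[-80,34,0],"angular":[0,0,0],"fingers":0.8},{"delta_pos":[-97,42,0],"angular":[0,0,0],"fingers":0.8},{"delta_pos":[-97,42,0],"angular":[0,0,0],"fingers":0.8}]'
python3 - <<'E'
from h import *
c=cap('wrist','w5.png');meas(c);print(ctrl.sense()['eef_pos']);c=cap('top');JAR['a']=(26,53,(624,218));meas(c)
E
```

```text
time_s: 9.9
eef_pos: [579.6, 248.1, 150.9]
ee_rot: [0.005, 0.225, 0.974, 0.002]
force: [0.1, 1.6, -1.5]
grip_width: 0.802
grip_force: 0.0
time_s: 10.4
eef_pos: [480.4, 290.5, 146.4]
ee_rot: [0.001, 0.224, 0.975, 0.0]
force: [0.7, -0.8, 0.2]
grip_width: 0.802
grip_force: 0.0
jar b [479.8 288.3] width 37.5 38
tray b [457.9 140.2] diam 69.7 64
tray a [617.7 218.1] diam 55.7 52
[481.16725659 289.98876218 146.09636032]
jar c [652.  86.] width 51.2 50
jar a [628.4 219.7] width 25.1 26
jar d [ 483.6 -162.5] width 62.8 62
jar b [483.5 288.5] width 37.4 38
tray c [ 622.2 -210. ] diam 78.9 76
tray a [625.2 217.4] diam 55.4 52
tray d [464.6 -10.5] diam 90.9 88
tray b [462.2 139.9] diam 66.7 64
```

View pics/w5.png

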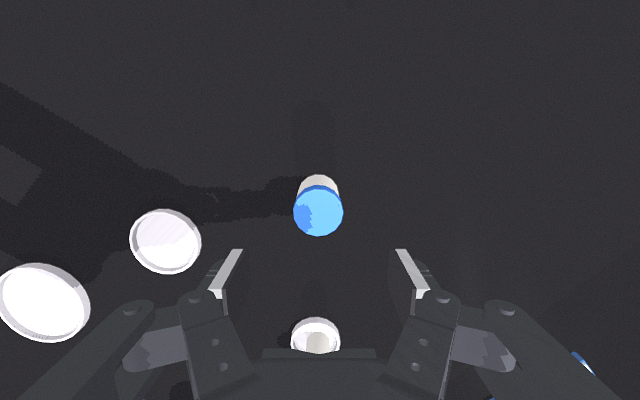

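Jar a stands inside tray a: top view gives (628,220) for the jar and (625,217) for the tray. That also means the jar sits at the TCP in top-camera coordinates, so I'll trust the top camera. Next is jar b at (483,288), already centred at (318,208).

```bash
python3 -m jog '[{"delta_pos":[2,-2,-30],"angular":[0,0,0],"fingers":0.8},{"delta_pos":[2,-2,-70],"angular":[0,0,0],"fingers":0.8},{"delta_pos":[2,-2,-100],"angular":[0,0,0],"fingers":0.8},{"delta_pos":[2,-2,-108],"angular":[0,0,0],"fingers":0.8},{"delta_pos":[2,-2,-108],"angular":[0,0,0],"fingers":0.8},{"delta_pos":[2,-2,-108],"angular":[0,0,0],"fingers":0.3},{"delta_pos":[2,-2,-108],"angular":[0,0,0],"fingers":0.2},{"delta_pos":[2,-2,-108],"angular":[0,0,0],"fingers":0.2},{"delta_pos":[2,-2,-108],"angular":[0,0,0],"fingers":0.2},{"delta_pos":[2,-2,-108],"angular":[0,0,0],"fingers":0.2}]' 30
python3 -m jog '[{"delta_pos":[0,0,15],"angular":[0,0,0],"fingers":0.2},{"delta_pos":[0,0,40],"angular":[0,0,0],"fingers":0.2},{"delta_pos":[0,0,60],"angular":[0,0,0],"fingers":0.2},{"delta_pos":[-5,-40,60],"angular":[0,0,0],"fingers":0.2},{"delta_pos":[-10,-80,60],"angular":[0,0,0],"fingers":0.2},{"delta_pos":[-16,-120,60],"angular":[0,0,0],"fingers":0.2},{"delta_pos":[-21,-142,60],"angular":[0,0,0],"fingers":0.2},{"delta_pos":[-21,-148,60],"angular":[0,0,0],"fingers":0.2},{"delta_pos":[-21,-148,60],"angular":[0,0,0],"fingers":0.2}]'
python3 - <<'E'
from h import *
s=ctrl.sense();print(s['eef_pos'])
E
```

```text
time_s: 11.75
eef_pos: [482.9, 288.3, 38.6]
ee_rot: [0.001, 0.224, 0.975, 0.0]
force: [0.0, -1.3, 7.1]
grip_width: 0.436
grip_force: 29.9
time_s: 12.88
eef_pos: [461.6, 140.4, 97.8]
ee_rot: [0.0, 0.225, 0.974, 0.0]
force: [0.6, -0.3, -1.2]
grip_width: 0.436
grip_force: 30.5
[461.60655821 140.35606779  97.82974908]
```

```bash
python3 -m jog '[{"delta_pos":[0,0,-15],"angular":[0,0,0],"fingers":0.2},{"delta_pos":[0,0,-35],"angular":[0,0,0],"fingers":0.2},{"delta_pos":[0,0,-46],"angular":[0,0,0],"fingers":0.2},{"delta_pos":[0,0,-50],"angular":[0,0,0],"fingers":0.2},{"delta_pos":[0,0,-52],"angular":[0,0,0],"fingers":0.2},{"delta_pos":[0,0,-53],"angular":[0,0,0],"fingers":0.2},{"delta_pos":[0,0,-54],"angular":[0,0,0],"fingers":0.2},{"delta_pos":[0,0,-55],"angular":[0,0,0],"fingers":0.2},{"delta_pos":[0,0,-55],"angular":[0,0,0],"fingers":0.2}]'
python3 -m jog '[{"delta_pos":[0,0,-1],"angular":[0,0,0],"fingers":0.2},{"delta_pos":[0,0,-1],"angular":[0,0,0],"fingers":0.2},{"delta_pos":[0,0,-1],"angular":[0,0,0],"fingers":0.2}]'
```

```text
time_s: 14.0
eef_pos: [461.3, 140.1, 42.4]
ee_rot: [0.0, 0.224, 0.974, -0.0]
force: [-0.6, -0.1, -0.7]
grip_width: 0.436
grip_force: 30.5
time_s: 14.38
eef_pos: [461.3, 140.1, 41.5]
ee_rot: [0.0, 0.224, 0.974, 0.0]
force: [-0.5, -0.2, 3.2]
grip_width: 0.442
grip_force: 30.8
```

```bash
python3 -m jog '[{"delta_pos":[0,0,0],"angular":[0,0,0],"fingers":0.44},{"delta_pos":[0,0,0],"angular":[0,0,0],"fingers":0.48},{"delta_pos":[0,0,0],"angular":[0,0,0],"fingers":0.54},{"delta_pos":[0,0,0],"angular":[0,0,0],"fingers":0.64},{"delta_pos":[0,0,0],"angular":[0,0,0],"fingers":0.7},{"delta_pos":[0,0,20],"angular":[0,0,0],"fingers":0.7},{"delta_pos":[0,0,60],"angular":[0,0,0],"fingers":0.9},{"delta_pos":[0,0,100],"angular":[0,0,0],"fingers":0.9},{"delta_pos":[45,-13,105],"angular":[0,0,0],"fingers":0.9},{"delta_pos":[90,-26,105],"angular":[0,0,0],"fingers":0.9}]'
python3 -m jog '[{"delta_pos":[40,-12,0],"angular":[0,0,0],"fingers":0.9},{"delta_pos":[80,-24,0],"angular":[0,0,0],"fingers":0.9},{"delta_pos":[100,-28,0],"angular":[0,0,0],"fingers":0.9},{"delta_pos":[100,-28,0],"angular":[0,0,0],"fingers":0.9}]'
python3 - <<'E'
from h import *
c=cap('wrist','w6.png');meas(c);print(ctrl.sense()['eef_pos']);c=cap('top');JAR['b']=(38,59,(462,140));print();meas(c)
E
```

```text
time_s: 15.62
eef_pos: [552.7, 113.9, 147.5]
ee_rot: [0.001, 0.224, 0.975, 0.0]
force: [0.8, 0.0, 0.9]
grip_width: 0.899
grip_force: 0.0
time_s: 16.12
eef_pos: [651.7, 85.7, 145.6]
ee_rot: [-0.0, 0.225, 0.974, -0.0]
force: [-1.2, 0.1, -0.3]
grip_width: 0.904
grip_force: 0.0
jar c [647.5  83.7] width 49.2 50
tray a [621.3 214.5] diam 53.5 52
[650.92668905  86.08494747 145.76398464]

jar c [642.7  85.3] width 39.2 50
jar d [ 483.1 -163. ] width 62.3 62
jar b [460.7 141.8] width 35.4 38
tray c [ 622.2 -210.6] diam 78.0 76
tray d [464.5 -10.2] diam 90.8 88
tray b [461.8 140.6] diam 66.4 64
```

View pics/w6.png

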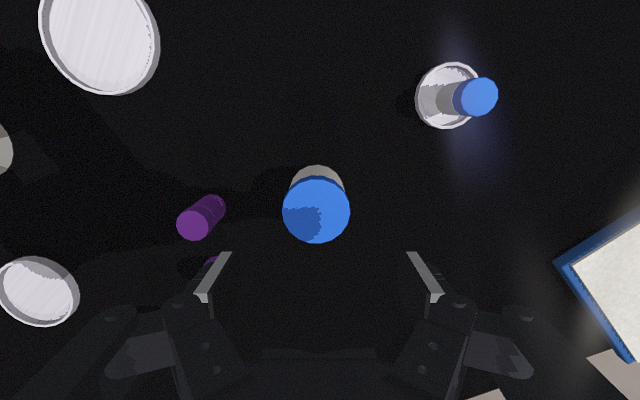

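Jar a is clearly upright in its tray at (450,97), and jar c is centred at (316,208). I'll grasp and lift jar c.

```bash
python3 -m jog '[{"delta_pos":[1,0,-30],"angular":[0,0,0],"fingers":0.9},{"delta_pos":[1,0,-70],"angular":[0,0,0],"fingers":0.9},{"delta_pos":[1,0,-98],"angular":[0,0,0],"fingers":0.9},{"delta_pos":[1,0,-105],"angular":[0,0,0],"fingers":0.9},{"delta_pos":[1,0,-105],"angular":[0,0,0],"fingers":0.9},{"delta_pos":[1,0,-105],"angular":[0,0,0],"fingers":0.5},{"delta_pos":[1,0,-105],"angular":[0,0,0],"fingers":0.4},{"delta_pos":[1,0,-105],"angular":[0,0,0],"fingers":0.4},{"delta_pos":[1,0,-105],"angular":[0,0,0],"fingers":0.4},{"delta_pos":[1,0,-105],"angular":[0,0,0],"fingers":0.4}]' 30
python3 -m jog '[{"delta_pos":[0,0,15],"angular":[0,0,0],"fingers":0.4},{"delta_pos":[0,0,40],"angular":[0,0,0],"fingers":0.4},{"delta_pos":[0,0,75],"angular":[0,0,0],"fingers":0.4},{"delta_pos":[0,0,100],"angular":[0,0,0],"fingers":0.4},{"delta_pos":[-3,-30,100],"angular":[0,0,0],"fingers":0.4},{"delta_pos":[-8,-75,100],"angular":[0,0,0],"fingers":0.4},{"delta_pos":[-12,-120,100],"angular":[0,0,0],"fingers":0.4},{"delta_pos":[-16,-165,100],"angular":[0,0,0],"fingers":0.4},{"delta_pos":[-20,-210,100],"angular":[0,0,0],"fingers":0.4},{"delta_pos":[-25,-250,100],"angular":[0,0,0],"fingers":0.4}]'
python3 -m jog '[{"delta_pos":[-3,-30,0],"angular":[0,0,0],"fingers":0.4},{"delta_pos":[-4,-45,0],"angular":[0,0,0],"fingers":0.4},{"delta_pos":[-4,-45,-20],"angular":[0,0,0],"fingers":0.4},{"delta_pos":[-4,-45,-35],"angular":[0,0,0],"fingers":0.4},{"delta_pos":[-4,-45,-40],"angular":[0,0,0],"fingers":0.4},{"delta_pos":[-4,-45,-40],"angular":[0,0,0],"fingers":0.4}]'
```

```text
time_s: 17.48
eef_pos: [652.9, 86.0, 42.9]
ee_rot: [0.001, 0.224, 0.974, 0.0]
force: [-0.6, -0.7, 6.6]
grip_width: 0.576
grip_force: 31.4
time_s: 18.73
eef_pos: [627.0, -165.6, 142.3]
ee_rot: [0.0, 0.225, 0.974, -0.0]
force: [0.4, 0.7, -0.6]
grip_width: 0.576
grip_force: 31.5
time_s: 19.48
eef_pos: [623.4, -208.5, 101.5]
ee_rot: [-0.0, 0.224, 0.975, 0.0]
force: [-0.1, -0.2, -1.5]
grip_width: 0.576
grip_force: 31.5
```

```bash
python3 -m jog '[{"delta_pos":[-1,-2,-15],"angular":[0,0,0],"fingers":0.4},{"delta_pos":[-1,-2,-35],"angular":[0,0,0],"fingers":0.4},{"delta_pos":[-1,-2,-46],"angular":[0,0,0],"fingers":0.4},{"delta_pos":[-1,-2,-50],"angular":[0,0,0],"fingers":0.4},{"delta_pos":[-1,-2,-52],"angular":[0,0,0],"fingers":0.4},{"delta_pos":[-1,-2,-53],"angular":[0,0,0],"fingers":0.4},{"delta_pos":[-1,-2,-54],"angular":[0,0,0],"fingers":0.4},{"delta_pos":[-1,-2,-54],"angular":[0,0,0],"fingers":0.4}]'
python3 -m jog '[{"delta_pos":[0,0,-1],"angular":[0,0,0],"fingers":0.4},{"delta_pos":[0,0,-1],"angular":[0,0,0],"fingers":0.4},{"delta_pos":[0,0,-1],"angular":[0,0,0],"fingers":0.4}]'
```

```text
time_s: 20.48
eef_pos: [622.3, -211.0, 47.5]
ee_rot: [0.0, 0.224, 0.974, -0.0]
force: [-0.1, -0.5, -1.7]
grip_width: 0.574
grip_force: 31.5
time_s: 20.85
eef_pos: [622.3, -210.9, 46.4]
ee_rot: [0.0, 0.224, 0.974, -0.0]
force: [-0.0, -0.1, -1.5]
grip_width: 0.576
grip_force: 31.5
```

```bash
python3 -m jog '[{"delta_pos":[0,0,-1],"angular":[0,0,0],"fingers":0.4},{"delta_pos":[0,0,-1],"angular":[0,0,0],"fingers":0.4},{"delta_pos":[0,0,-1],"angular":[0,0,0],"fingers":0.4}]'
```

```text
time_s: 21.22
eef_pos: [622.4, -211.0, 46.0]
ee_rot: [0.0, 0.224, 0.974, -0.0]
force: [-2.3, 0.8, 5.9]
grip_width: 0.579
grip_force: 31.8
```

```bash
python3 -m jog '[{"delta_pos":[0,0,0],"angular":[0,0,0],"fingers":0.58},{"delta_pos":[0,0,0],"angular":[0,0,0],"fingers":0.62},{"delta_pos":[0,0,0],"angular":[0,0,0],"fingers":0.68},{"delta_pos":[0,0,0],"angular":[0,0,0],"fingers":0.78},{"delta_pos":[0,0,0],"angular":[0,0,0],"fingers":0.85},{"delta_pos":[0,0,20],"angular":[0,0,0],"fingers":0.85},{"delta_pos":[0,0,60],"angular":[0,0,0],"fingers":1.0},{"delta_pos":[0,0,110],"angular":[0,0,0],"fingers":1.0},{"delta_pos":[-45,16,115],"angular":[0,0,0],"fingers":1.0},{"delta_pos":[-90,32,115],"angular":[0,0,0],"fingers":1.0}]'
python3 -m jog '[{"delta_pos":[-40,13,0],"angular":[0,0,0],"fingers":1.0},{"delta_pos":[-49,16,0],"angular":[0,0,0],"fingers":1.0},{"delta_pos":[-49,16,0],"angular":[0,0,0],"fingers":1.0}]'
python3 - <<'E'
from h import *
c=cap('wrist','w7.png');meas(c);print(ctrl.sense()['eef_pos']);c=cap('top');JAR['c']=(50,65,(622,-210));print();meas(c)
E
```

```text
time_s: 22.48
eef_pos: [531.5, -178.7, 162.5]
ee_rot: [0.002, 0.224, 0.974, -0.001]
force: [-0.0, 0.8, -0.8]
grip_width: 1.0
grip_force: 0.0
time_s: 22.85
eef_pos: [483.8, -163.3, 161.6]
ee_rot: [0.001, 0.225, 0.974, -0.0]
force: [0.8, -0.6, -0.5]
grip_width: 1.001
grip_force: 0.0
jar d [ 479.8 -163.9] width 61.4 62
tray d [475.7 -12.4] diam 169.4 88
tray c [ 616.8 -210.2] diam 82.4 76
[ 484.20039468 -163.44955175  161.25315478]

jar c [ 622.  -208.9] width 47.7 50
tray a [625.2 217.4] diam 55.4 52
tray b [461.8 140.1] diam 66.9 64
```

View pics/w7.png

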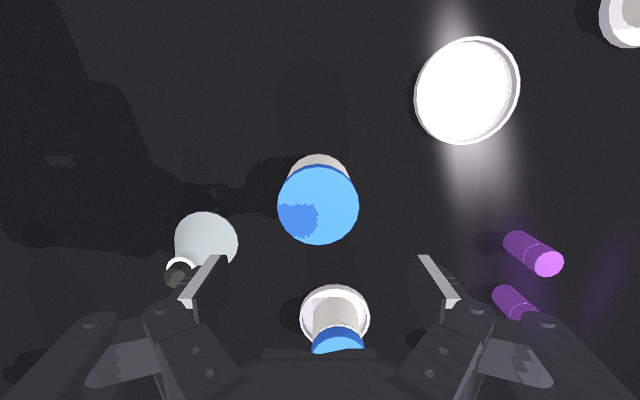

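Jar d is centred at (318,205) and the flask at (205,238) is well clear of the left finger. Jar c stands in tray c, (622,-209).

```bash
python3 -m jog '[{"delta_pos":[-1,1,-30],"angular":[0,0,0],"fingers":1.0},{"delta_pos":[-1,1,-65],"angular":[0,0,0],"fingers":1.0},{"delta_pos":[-1,1,-95],"angular":[0,0,0],"fingers":1.0},{"delta_pos":[-1,1,-113],"angular":[0,0,0],"fingers":1.0},{"delta_pos":[-1,1,-113],"angular":[0,0,0],"fingers":1.0},{"delta_pos":[-1,1,-113],"angular":[0,0,0],"fingers":0.65},{"delta_pos":[-1,1,-113],"angular":[0,0,0],"fingers":0.5},{"delta_pos":[-1,1,-113],"angular":[0,0,0],"fingers":0.5},{"delta_pos":[-1,1,-113],"angular":[0,0,0],"fingers":0.5},{"delta_pos":[-1,1,-113],"angular":[0,0,0],"fingers":0.5}]' 35
python3 -m jog '[{"delta_pos":[0,0,15],"angular":[0,0,0],"fingers":0.5},{"delta_pos":[0,0,40],"angular":[0,0,0],"fingers":0.5},{"delta_pos":[0,0,60],"angular":[0,0,0],"fingers":0.5},{"delta_pos":[-4,30,60],"angular":[0,0,0],"fingers":0.5},{"delta_pos":[-9,70,60],"angular":[0,0,0],"fingers":0.5},{"delta_pos":[-14,110,60],"angular":[0,0,0],"fingers":0.5},{"delta_pos":[-18,140,60],"angular":[0,0,0],"fingers":0.5},{"delta_pos":[-18,152,60],"angular":[0,0,0],"fingers":0.5},{"delta_pos":[-18,152,60],"angular":[0,0,0],"fingers":0.5},{"delta_pos":[-18,152,60],"angular":[0,0,0],"fingers":0.5}]'
```

```text
time_s: 24.2
eef_pos: [483.0, -162.4, 48.4]
ee_rot: [0.001, 0.224, 0.974, -0.0]
force: [1.0, 0.2, 6.1]
grip_width: 0.713
grip_force: 38.7
time_s: 25.45
eef_pos: [464.5, -10.8, 107.5]
ee_rot: [0.0, 0.225, 0.974, -0.0]
force: [-0.4, -0.1, -1.1]
grip_width: 0.717
grip_force: 38.9
```

Over tray d at (464.6,-10.4). The floor should be met at about z 51.4, so -56.

```bash
python3 -m jog '[{"delta_pos":[0,0,-15],"angular":[0,0,0],"fingers":0.5},{"delta_pos":[0,0,-35],"angular":[0,0,0],"fingers":0.5},{"delta_pos":[0,0,-46],"angular":[0,0,0],"fingers":0.5},{"delta_pos":[0,0,-50],"angular":[0,0,0],"fingers":0.5},{"delta_pos":[0,0,-52],"angular":[0,0,0],"fingers":0.5},{"delta_pos":[0,0,-53],"angular":[0,0,0],"fingers":0.5},{"delta_pos":[0,0,-54],"angular":[0,0,0],"fingers":0.5},{"delta_pos":[0,0,-55],"angular":[0,0,0],"fingers":0.5},{"delta_pos":[0,0,-55],"angular":[0,0,0],"fingers":0.5}]'
python3 -m jog '[{"delta_pos":[0,0,-1],"angular":[0,0,0],"fingers":0.5},{"delta_pos":[0,0,-1],"angular":[0,0,0],"fingers":0.5},{"delta_pos":[0,0,-1],"angular":[0,0,0],"fingers":0.5}]'
```

```text
time_s: 26.58
eef_pos: [464.3, -9.9, 52.4]
ee_rot: [-0.0, 0.224, 0.974, -0.0]
force: [0.4, 0.0, -1.2]
grip_width: 0.72
grip_force: 38.9
time_s: 26.95
eef_pos: [464.3, -9.9, 51.4]
ee_rot: [0.0, 0.224, 0.974, 0.0]
force: [-0.8, 0.4, 0.2]
grip_width: 0.713
grip_force: 39.0
```

```bash
python3 -m jog '[{"delta_pos":[0,0,-1],"angular":[0,0,0],"fingers":0.5},{"delta_pos":[0,0,-1],"angular":[0,0,0],"fingers":0.5},{"delta_pos":[0,0,-1],"angular":[0,0,0],"fingers":0.5}]'
```

```text
time_s: 27.32
eef_pos: [464.3, -9.9, 51.4]
ee_rot: [0.0, 0.224, 0.975, -0.0]
force: [-6.5, 1.7, 15.3]
grip_width: 0.715
grip_force: 40.6
```

Contact. I'll release, rise, move back out of the way and check.

```bash
python3 -m jog '[{"delta_pos":[0,0,1],"angular":[0,0,0],"fingers":0.71},{"delta_pos":[0,0,1],"angular":[0,0,0],"fingers":0.75},{"delta_pos":[0,0,1],"angular":[0,0,0],"fingers":0.82},{"delta_pos":[0,0,1],"angular":[0,0,0],"fingers":0.9},{"delta_pos":[0,0,1],"angular":[0,0,0],"fingers":1.0},{"delta_pos":[0,0,1],"angular":[0,0,0],"fingers":1.0},{"delta_pos":[0,0,20],"angular":[0,0,0],"fingers":1.0},{"delta_pos":[0,0,60],"angular":[0,0,0],"fingers":1.0},{"delta_pos":[0,0,120],"angular":[0,0,0],"fingers":1.0},{"delta_pos":[-30,0,150],"angular":[0,0,0],"fingers":1.0}]'
python3 -m jog '[{"delta_pos":[-50,0,0],"angular":[0,0,0],"fingers":1.0},{"delta_pos":[-100,0,0],"angular":[0,0,0],"fingers":1.0},{"delta_pos":[-130,0,0],"angular":[0,0,0],"fingers":1.0},{"delta_pos":[-130,0,0],"angular":[0,0,0],"fingers":1.0},{"delta_pos":[-130,0,0],"angular":[0,0,0],"fingers":1.0}]'
python3 - <<'E'
from h import *
JAR.update(a=(26,53,(624,218)),b=(38,59,(462,140)),c=(50,65,(622,-210)),d=(62,73,(465,-10)))
c=cap('top');meas(c)
s=cap('scene');v=cv2.resize(s['pixels'][100:340,140:480],None,fx=2.3,fy=2.3,interpolation=2)
cv2.imwrite('pics/end_s.png',v);cv2.imwrite('pics/end_t.png',cv2.resize(c['pixels'][130:290,120:520],None,fx=2,fy=2))
E
```

```text
time_s: 28.58
eef_pos: [435.3, -10.3, 203.1]
ee_rot: [0.002, 0.224, 0.975, -0.0]
force: [-0.5, -0.5, -0.0]
grip_width: 1.003
grip_force: 0.0
time_s: 29.2
eef_pos: [304.9, -10.1, 200.6]
ee_rot: [0.0, 0.225, 0.974, -0.0]
force: [-0.1, 0.2, 0.2]
grip_width: 1.001
grip_force: 0.0
jar c [ 622.6 -209.1] width 47.7 50
jar a [628.4 219.7] width 25.1 26
jar d [464.8  -8.1] width 58.3 62
jar b [460.9 142.6] width 35.4 38
tray c [ 622.  -210.4] diam 78.5 76
tray a [625.2 217.4] diam 55.4 52
tray d [464.5 -10. ] diam 90.7 88
tray b [461.8 140.1] diam 66.9 64
```

View pics/end_s.png

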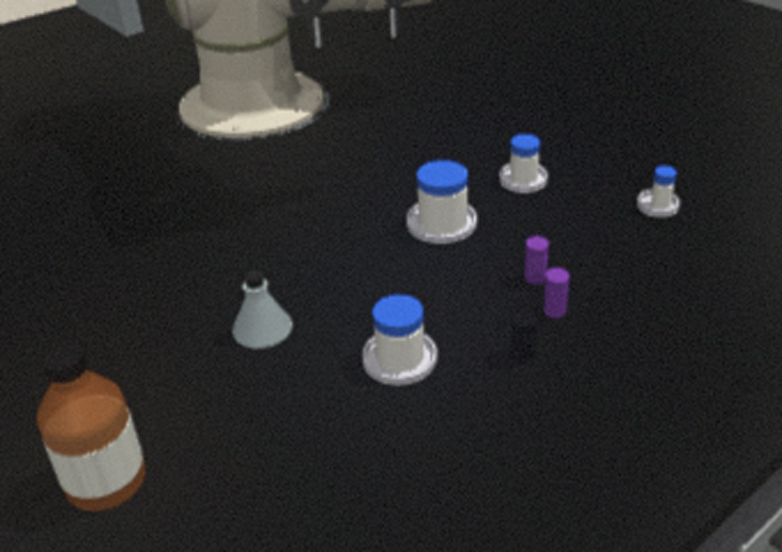

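View pics/end_t.png

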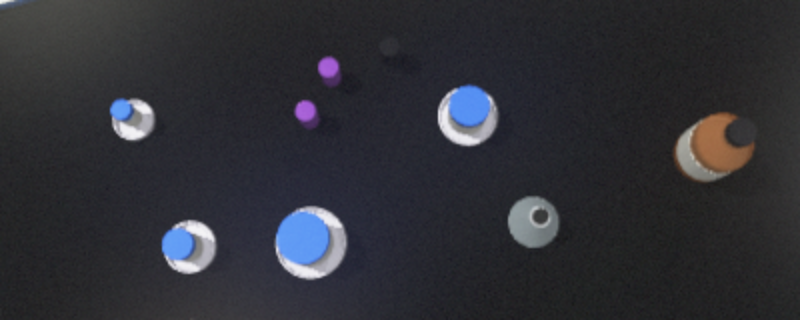

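All four jars stand upright in their own trays, within about 4 mm of centre. The flask at (534,221) and the bottle at (715,147) are untouched and the look-alikes have not moved. I'm handing it in.

```bash
python3 -c "
from rig import ctrl
print(ctrl.finish_job())"
```

```text
the job is handed in; nothing more can be done
None
```

All four jars are standing upright in the trays of their own size, the flask and amber bottle were left where they were, and the job is handed in; the arm finished in about 29 s of the 96 s allowed, and no verdict was returned.

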